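# Hold a glass sensor cell in the test light path

### The job

Slide the aperture plate out of its rack and down into the slot in front of the lamp until it is fully home, and let go of it. Then pick up the glass cell by its two frosted faces only, the fingers never touching its clear windows, and hold it upright midway between the plate's slot and the detector, touching nothing else, with its windows squarely facing lamp and detector and the beam passing through the middle of the windows' width, about a third of the way up the cell. Finish while still holding it there, do not set it down, and leave the other things on the bench alone.

Things in the scene. Friction and masses are not known exactly. Their poses are not given: they have to be found in the camera images.
- fixture: Fixed light-path fixture, aluminium base 90 mm wide (y), 12 thick. Origin on the bench under the place for the cell; x is the beam axis and points to the lamp, z up. Black finned lamp head at x = 77 to 147 mm, grey detector head at x = -100 to -50, both up to 60 mm wide (y), tops 76 mm above the bench. The plate slot stands just in front of the lamp; the space from slot to detector is open.
- beam (a point): Point on the beam axis where the cell is to be held: straight above the fixture's origin, 60 mm above the bench (48 mm above the base plate). Axes as the fixture's; the beam runs along x. The detector face is 50 mm away along -x, the slot guide's near side 50 mm along +x.
- slot (a point): Centre of the floor of the upright plate slot in its aluminium guide, 60 mm along +x from the fixture's origin, 30 mm above the bench; axes as the fixture's. Slot 8 mm wide in x, 52.5 mm in y, open upward, 48 mm deep (top 78 mm above the bench); the top 7 mm flare outwards by 3 mm a side in x. Guide about 20 mm (x) by 64.5 mm (y).
- plate: Loose dark steel aperture plate, about 100 g, upright in the rack: 6 mm thick (x), 50 wide (y), 94 tall (z up), with a 16 mm square hole centred 30 mm above its lower edge. From 56 mm up to the top it is a grip tab 10 mm thick (x), 30 wide (y). Origin at the centre of the lower edge. Either face may look to the lamp. Fully home, its lower edge rests on the slot floor.
- rack: Fixed grey plastic plate rack 60 x 75 mm, 38 mm tall, origin at the centre of its underside. Its pocket is 9 mm (x) by 53 mm (y), floor 8 mm above the bench, 30 mm deep; the plate starts in it with the same axes.
- cell: Loose glass cell, about 95 g, upright in the stand: 24 mm over its two clear windows (x), 32 mm between its two white frosted side faces (y), 75 mm tall (z up). The frosted faces are flat strips 20 mm wide and 75 tall. Origin at the centre of the underside. It may be held either way round. It bears a grip of 10 to 25 N.
- window_mid (a point): Point on the cell's axis 24 mm above its underside, through which the beam is to pass. Axes as the cell's.
- window_a: Clear glass pane on the cell's +x side, 26 mm wide (y), 71 mm tall, 3 mm thick, standing 2 mm proud of the frosted side walls; origin at the pane's centre. No finger may touch it.
- window_b: The same clear pane on the cell's -x side.
- stand: Fixed black plastic cell stand, base 66 x 66 x 8 mm, with a raised rim 40 mm (x) by 48 mm (y), top 20 mm above the bench; origin at the centre of its underside. Its pocket is 28 mm (x) by 36 mm (y), floor 8 mm above the bench; the cell starts in it with the same axes. Stand and rack may swap sides of the bench.
- bottle: Bystander: closed amber bottle 34 mm across, 75 mm tall, upright. Origin at the centre of its underside. Leave alone.
- tape: Bystander: roll of tape lying flat, 64 mm across, 18 mm tall. Origin at the centre of its underside. Leave alone.
- partsbox: Bystander: open white parts box 100 x 140 mm, 45 mm tall. Origin at the centre of its underside. Leave alone.
Not all that is in view belongs to the job. Several things have the shape of the plate; the one meant has the colours described above. Leave any pink look-alike of the cell alone.

How it is judged:
On the way:
1. the aperture plate is fully home in the slot and let go (x of plate in the frame of slot between -0.004 and 0.004 m and y of plate in the frame of slot between -0.004 and 0.004 m and z of plate in the frame of slot below 0.004 m and angle between plate's own z axis and vertical below 0.08 rad and angle between the x axis of plate and the x axis of fixture, either way round below 0.1 rad and contact force between the fingers and plate below 0.1 N), for 0.2 s.
At the end, for the whole second after the job is handed in: Plate on the slot floor within 4 mm, upright, square, let go. Cell held by the fingers, touching neither fixture nor plate, still, upright within 7 deg, square to the beam within 8 deg, its point 24 mm up within 6 mm sideways, 12 mm in height and 18 mm along the beam of the beam point (all of step 1 and x of window_mid in the frame of beam between -0.018 and 0.018 m and y of window_mid in the frame of beam between -0.006 and 0.006 m and z of window_mid in the frame of beam between -0.012 and 0.012 m and angle between cell's own z axis and vertical below 0.13 rad and angle between the x axis of cell and the x axis of fixture, either way round below 0.15 rad and linear speed of cell below 0.02 m/s and contact force between the fingers and cell above 0.5 N and contact force between cell and fixture below 0.05 N and contact force between cell and plate below 0.05 N); the arm keeps its last pose, push and grip.
It fails at once if a finger touches a clear window (contact force between the fingers and window_a above 0.3 N or contact force between the fingers and window_b above 0.3 N).
It fails at once if a bystander is disturbed (distance of any of bottle, tape, partsbox from where it was at the start of the episode above 0.02 m).
It also fails if it takes over 72 s, if anything falls off the work surface, if the arm or the gripper's body presses on something with over 40 N, if the wrist force passes 120 N, or if a joint passes its speed limit or range.

### The arm

A 7-joint arm with a two-finger parallel gripper is mounted at the origin on the work surface. World frame = base frame: x ahead of the robot, y to its left, z up, the work surface at z = 0. Lengths are in m, angles in rad, forces in N, time in s.
With the tool pointing down it reaches from about 0.4 to 0.85 m from the base axis. Payload 4.5 kg.
Tool frame: the origin (TCP) lies at the very end of the fingers, on their centre line; the grasp point (between the pads) lies 19 mm behind it; y points along the fingers, x is the direction in which the jaws open and shut, and the axes are right-handed (so a half turn about y gives the same grasp; the last joint's range is limited). The gripper opens to 88 mm and grips with 3 to 60 N. Pads are 18 mm wide; open, the fingers measure 123 mm over their backs; the gripper's body (75 mm by 187 mm) begins 45 mm behind the grasp point.
Start: joints at [-1.08, 0.689, -0.195, 1.565, 0.157, 0.902, -0.215], TCP at [0.276, 0.561, 0.239] pointing down, gripper open.
Joint ranges: [-3.01, 3.01], [-0.46, 2.08], [-1.47, 1.51], [0.13, 2.56], [-1, 4.14], [0.04, 2.09], [-2.66, 2.66]. Speed limits (rad/s): [2.57, 2.57, 3.14, 3.14, 3.14, 3.14, 3.14].

### API

Orientations are given as a unit quaternion [x, y, z, w].
In Python, from plant import r gives the robot as it stands.
- The arm moves only by the shell command python3 -m inch 'ROWS' [OPENING] [FORCE]. ROWS is JSON, a list of rows, each a list of 6 numbers: the shift along the tool's x, y, z in mm, then the turn, a rotation vector about the tool's x, y, z in rad. In form: [[x, y, z, ax, ay, az], ...]. A call has 1 to 12 rows; each row shifts and turns the commanded pose from where the row before left it, along the tool's axes as they then stand; what a row does not reach is not made up. A row lasts 1/12 s, in which the tool goes at most 41.7 mm and 7.16 degrees, less where a joint would pass 70% of its speed; a pose out of reach is approached as far as the arm can. A call is refused whole if a number of a shift passes 41.7 or a number of a turn 0.125, either way. A call with a gripper value outside its range is refused whole. OPENING is the finger opening in mm, from 0 to 88.1, set as the call begins (- or left out, the last holds). The fingers move at their own pace and stop on an object; FORCE is the grip in N (left out, the last holds). Time passes only in rows, so rows that do not move let the fingers close. It gives the time, the measured TCP pose, the force and the opening at its end, in the units of the state.
- r.get_state(): the state, without advancing time (a new reading comes with each control period).
- r.snapshot(name): name is "scene" or "side" or "wrist"; returns a dict with "img" (420x560x3 uint8, red, green, blue), "range_z" (420x560 float32, m along the optical axis (not along the pixel's ray), 0 where there is no reading), "mtx" (3x3 intrinsics, pixels), "k1" (the pictures are not rectified: a ray, as slopes to the right and down, at radius r is drawn at 1 + k1 r^2 times it, then the intrinsics apply), "camera_from_world" (4x4, takes a point from world to camera coordinates); the wrist camera has in their place "tool_from_camera" (4x4, takes a point from camera to tool coordinates, whose origin is the TCP and whose axes are the tool frame's). Camera axes: x right, y down, z forward; pixel columns grow to the right and rows downward; lengths in m; the calibration is good to about 2 mm. A picture is of the moment at which its call begins: read the wrist's pose just before it.
- r.finish_job(): hands the job in, once; it reports no verdict.
The state is a dict: "clock": time; "q": joint angles; "qd": joint speeds; "joint_torque": joint torques, N m; "tool_pos": TCP position; "eef_rot": TCP orientation; "contact_force": force on the tool from outside, world axes, zero at the start; "moment": the same for the moment, N m; "opening": opening from 0.0 (shut) to 1.0 (fully open).
Only numpy, scipy, OpenCV 4.12 (cv2) and the standard library are available. Lean on these libraries where they do the work, as an engineer would, in place of code of your own. Each camera call takes 0.05 s, during which the arm holds its last target.

## Working session

There is one attempt and no reset: what is moved stays moved. The work goes in short steps, Python scripts to look and compute and a shell command to move; the robot and the scene stay as the last step left them, time stands still between calls to the robot, and variables do not carry over. Pictures are saved under pics/ and viewed, and the job is handed in when it is done.

```bash
mkdir -p pics; ls; cat > h.py <<'E'
import numpy as np,cv2
from plant import r
from scipy.spatial.transform import Rotation as R
def snap(n,f):
    s=r.get_state(); d=r.snapshot(n); cv2.imwrite('pics/'+f+'.png',cv2.cvtColor(d['img'],cv2.COLOR_RGB2BGR))
    if n=='wrist':
        T=np.eye(4);T[:3,:3]=R.from_quat(s['eef_rot']).as_matrix();T[:3,3]=s['tool_pos'];d['wfc']=T@d['tool_from_camera']
    else: d['wfc']=np.linalg.inv(d['camera_from_world'])
    np.savez('pics/'+f+'.npz',**{k:d[k] for k in d})
    return d
def cloud(d):
    m=d['mtx'];h,w=d['range_z'].shape
    u,v=np.meshgrid(np.arange(w),np.arange(h))
    p=np.stack([u,v],-1).reshape(-1,1,2).astype(float)
    # k1: distorted = x(1+k1 r^2)
    n=cv2.undistortPoints(p,m,np.array([float(d['k1']),0,0,0,0])).reshape(h,w,2)
    z=d['range_z'];c=np.stack([n[...,0]*z,n[...,1]*z,z,np.ones_like(z)],-1)
    P=(c@d['wfc'].T)[...,:3];P[z==0]=np.nan
    return P
def proj(d,X):
    c=np.linalg.inv(d['wfc'])@np.append(X,1);x,y=c[:2]/c[2];k=1+float(d['k1'])*(x*x+y*y)
    return (d['mtx']@[x*k,y*k,1])[:2]
def load(f): return dict(np.load('pics/'+f+'.npz'))
E
python3 - <<'E'
from h import *
for n in('scene','side','wrist'):
    d=snap(n,n+'0');print(n,d['mtx'][0,0],d['k1'],d['wfc'][:3,3].round(3))
s=r.get_state();print(s)
E
```

```text
pics
scene 456.94164365300844 -0.09358641043014372 [ 1.121 -0.283  0.981]
side 526.4269602477901 -0.06387091325628122 [ 0.474 -1.31   0.828]
wrist 316.05666573874703 -0.013518171200700225 [0.199 0.597 0.383]
{'clock': 0.15, 'q': array([-1.08018234,  0.68978262, -0.19453445,  1.56605824,  0.15730654,
        0.90251306, -0.21506944]), 'qd': array([ 0.00035313, -0.00215979, -0.00070735, -0.00255728,  0.00060313,
        0.00068285, -0.0018967 ]), 'joint_torque': array([-8.43210619e-04, -5.27858055e+01, -1.26874477e+00, -1.53584182e+01,
       -5.26079885e-02,  3.87408596e-03,  1.22886750e-04]), 'tool_pos': array([0.2755077 , 0.56048364, 0.23811238]), 'eef_rot': array([ 0.6004948 ,  0.37343983, -0.37422196, -0.59992218]), 'contact_force': array([1.72402426, 0.74337168, 0.68490732]), 'moment': array([ 0.01746199,  0.00053259, -0.00973211]), 'opening': 0.9978893583121137}
```

View pics/scene0.png

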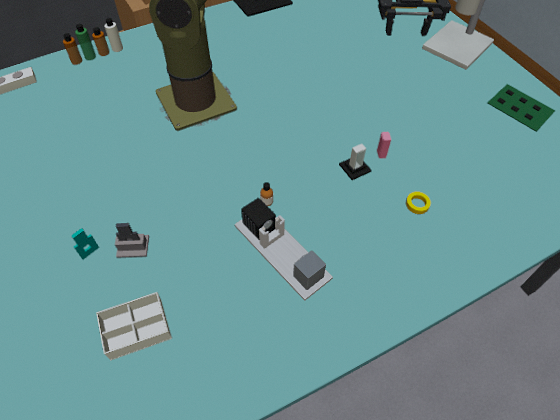

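View pics/side0.png

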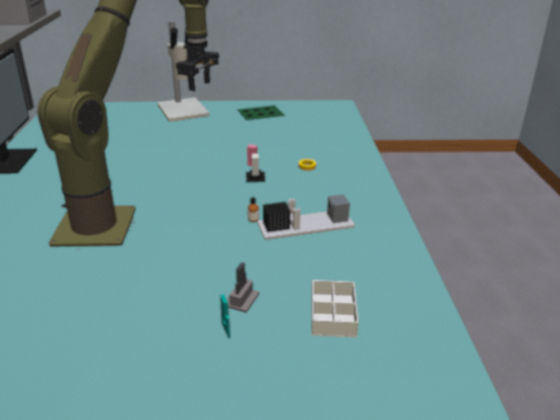

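View pics/wrist0.png

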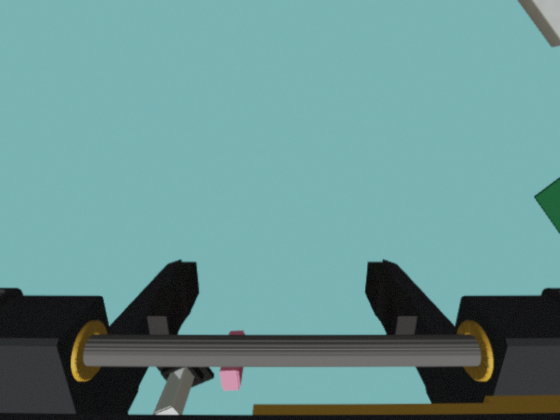

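The scene picture shows the fixture (lamp 258,218; slot 271,232; detector 310,268), the dark plate in the grey rack (128,238) with a teal look-alike (84,243), the cell in the black stand (356,160), and a pink decoy (384,145). Next I'll measure positions from depth.

```bash
python3 - <<'E'
from h import *
for f,boxes in (('scene0',dict(fix=(225,195,340,300),rack=(105,215,158,262),cell=(335,135,398,182))),('side0',dict(rack=(222,255,265,312),fix=(250,190,360,240),cell=(238,140,275,185)))):
    d=load(f);P=cloud(d)
    for k,(a,b,c,e) in boxes.items():
        Q=P[b:e,a:c].reshape(-1,3);rgb=d['img'][b:e,a:c].reshape(-1,3)
        ok=Q[:,2]>0.005;Q2=Q[ok]
        print(f,k,len(Q2),np.nanmin(Q2,0).round(3),np.nanmax(Q2,0).round(3))
        h=np.histogram(Q2[:,2],bins=np.arange(0,.14,.006))[0];print(h)
    im=cv2.cvtColor(d['img'],cv2.COLOR_RGB2BGR)
    for k,(a,b,c,e) in boxes.items():
        s=min(780/(c-a),580/(e-b));cv2.imwrite(f'pics/{f}_{k}.png',cv2.resize(im[b:e,a:c],None,fx=s,fy=s,interpolation=cv2.INTER_CUBIC))
E
```

```text
scene0 fix 4128 [ 0.426 -0.113  0.005] [0.762 0.188 0.081]
[  22 1181  729  108  157  145  111  104  108   93  104  171 1025   70
    0    0    0    0    0    0    0    0    0]
scene0 rack 865 [ 0.335 -0.385  0.005] [ 0.479 -0.295  0.105]
[ 34 191  40  45  54  75 146  25  29  25  32  23  18  21  21  23  47  16
   0   0   0   0   0]
scene0 cell 808 [0.401 0.259 0.005] [0.51  0.405 0.087]
[ 31 165  79  83  31  36  39  37  39  36  42  50  63  71   6   0   0   0
   0   0   0   0   0]
side0 rack 919 [ 0.398 -0.46   0.005] [ 0.48  -0.175  0.105]
[ 39 178  53  47  43  83 129  19  25  16  30  32  35  38  32  65  41  14
   0   0   0   0   0]
side0 fix 2731 [ 0.458 -0.089  0.005] [0.779 0.184 0.082]
[ 31 568 465 123 126 138 128 123 133 132 123 141 458  42   0   0   0   0
   0   0   0   0   0]
side0 cell 481 [0.415 0.234 0.005] [0.542 0.605 0.088]
[ 27 102  29  53  20  17  18  22  26  27  31  34  38  32   5   0   0   0
   0   0   0   0   0]
```

```bash
python3 - <<'E'
from h import *
def rect(Q,n):
    Q=Q.astype(np.float32)[:,:2]*1000
    (c,s,a)=cv2.minAreaRect(Q);print(n,len(Q),np.round(c,1),np.round(s,1),round(a,1))
for f in('scene0','side0'):
    d=load(f);P=cloud(d);rgb=d['img'].astype(int);Z=P[...,2];X=P[...,0];Y=P[...,1]
    g=(X>.42)&(X<.79)&(Y>-.14)&(Y<.2)
    sub=lambda m:P[m]
    m=g&(Z>.070)&(Z<.085);
    n,l,st,_=cv2.connectedComponentsWithStats(m.astype(np.uint8))
    for i in range(1,n):
        if st[i,4]>25: rect(P[l==i],f+' fixtop')
    rect(sub(g&(Z>.008)&(Z<.016)&(rgb.min(-1)>130)),f+' base')
    g=(X>.35)&(X<.5)&(Y>-.42)&(Y<-.25)
    rect(sub(g&(Z>.034)&(Z<.041)),f+' racktop'); rect(sub(g&(Z>.095)&(Z<.11)),f+' platetop')
    rect(sub(g&(Z>.005)&(Z<.041)),f+' rackall')
    g=(X>.38)&(X<.55)&(Y>.2)&(Y<.32)
    rect(sub(g&(Z>.076)),f+' celltop');rect(sub(g&(Z>.005)&(Z<.011)),f+' standbase');rect(sub(g&(Z>.005)&(Z<.022)),f+' standall');
E
```

```text
scene0 fixtop 35 [466.6  20.3] [20.2 15.2] 4.3
scene0 fixtop 622 [547.  -31.9] [99.  59.6] 8.5
scene0 fixtop 44 [577.4   1.4] [22.  14.3] 16.4
scene0 fixtop 503 [714.9   5.4] [52.7 55.5] 11.9
scene0 base 1676 [620.6 -14.5] [270.6  90.4] 12.7
scene0 racktop 179 [ 430.6 -365.8] [121.3  30.3] 69.3
scene0 platetop 66 [ 438.2 -338.8] [30.  13.4] 66.9
scene0 rackall 583 [ 435.8 -355.6] [ 98.8 123.2] 11.5
scene0 celltop 90 [475.9 295.7] [25.  35.2] 3.9
scene0 standbase 154 [449.3 257.8] [129.6 107.2] 7.4
scene0 standall 288 [449.5 258.6] [131.3 107.6] 8.8
side0 fixtop 194 [711.9   4.4] [53.1 62.2] 17.3
side0 fixtop 28 [579.8   0.8] [20.6 17.4] 86.7
side0 fixtop 291 [535.  -34.4] [73.1 62.5] 13.0
side0 fixtop 27 [589.6 -48.6] [19.5 20.4] 4.5
side0 base 859 [619.6 -17. ] [267.1  95.5] 13.1
side0 racktop 164 [ 438.3 -340.7] [74.4 29.8] 65.0
side0 platetop 53 [ 438.  -341.6] [31.3 11.6] 65.0
side0 rackall 569 [ 428. -364.] [129.5  61.4] 66.4
side0 celltop 34 [475.5 289.3] [37.9 20.2] 90.0
side0 standbase 91 [491.7 278. ] [ 83.2 118.2] 82.2
side0 standall 164 [491.8 278.4] [ 84.1 118.2] 82.2
```

View pics/scene0_fix.png

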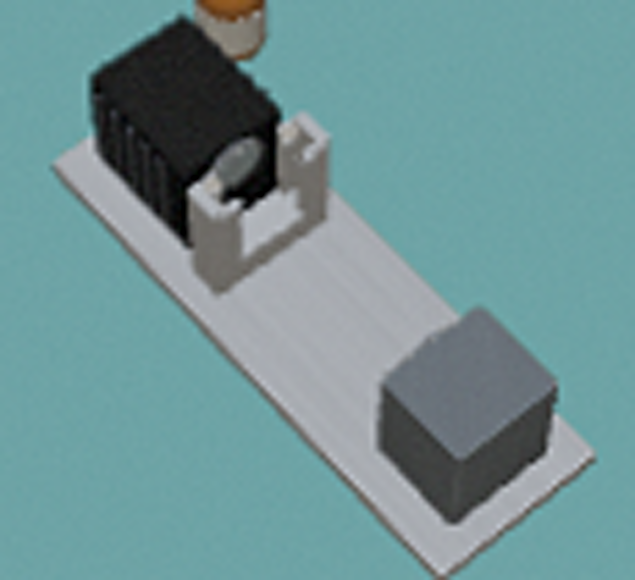

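View pics/scene0_cell.png

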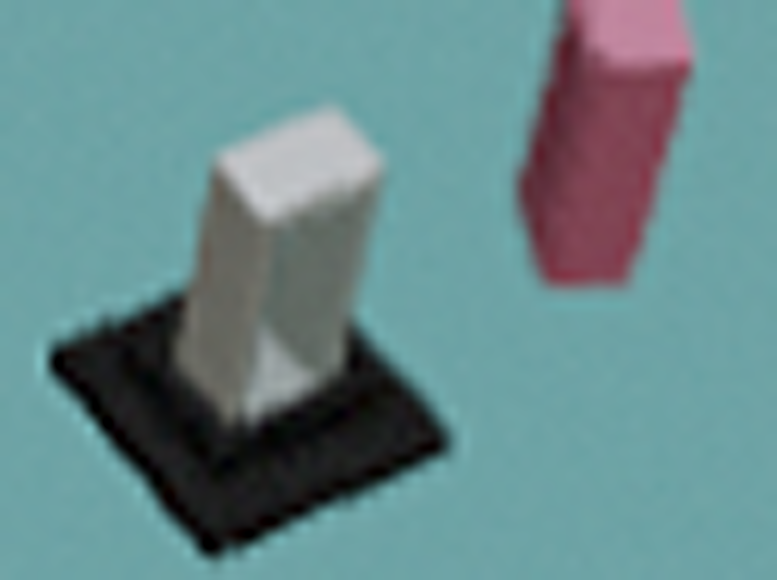

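View pics/scene0_rack.png

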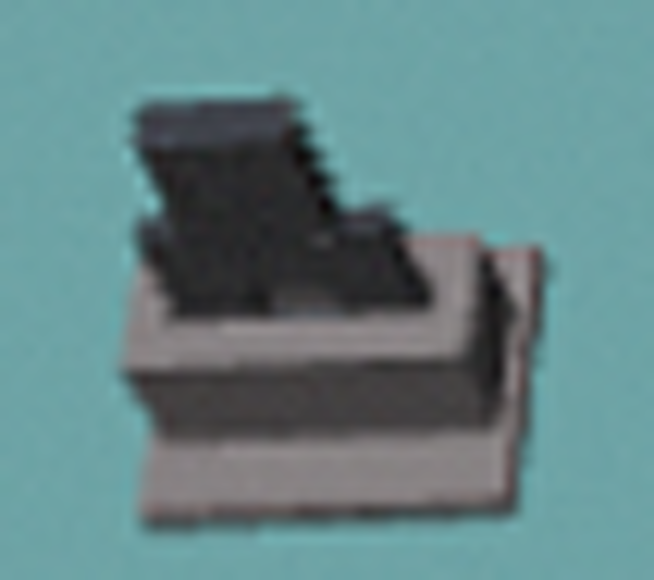

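```bash
python3 - <<'E'
from h import *
s=r.get_state();M=R.from_quat(s['eef_rot']).as_matrix();print('tool axes cols x,y,z:\n',M.round(3))
d=load('wrist0');print(d['tool_from_camera'].round(3));print(d['mtx'].round(1))
d=load('scene0')
P=cloud(d)
for n,a in (('bottle',(266,192)),('tape',(418,192)),('cellpink',(385,137))): print(n,P[a[1],a[0]].round(3))
E
```

```text
tool axes cols x,y,z:
 [[ 0.441 -0.001 -0.898]
 [ 0.898 -0.001  0.441]
 [-0.001 -1.    -0.   ]]
[[ 1.    -0.001  0.    -0.001]
 [-0.001 -0.321  0.947 -0.145]
 [-0.001 -0.947 -0.321  0.085]
 [ 0.     0.     0.     1.   ]]
[[316.1   0.  281.6]
 [  0.  316.1 214.8]
 [  0.    0.    1. ]]
bottle [0.475 0.017 0.055]
tape [0.636 0.39  0.018]
cellpink [0.469 0.387 0.075]
```

```bash
python3 -m inch '[[-17,0,-33,0,0,0],[-17,0,-33,0,0,0],[-17,0,-33,0,0,0],[-17,0,-33,0,0,0],[-17,0,-33,0,0,0],[-17,0,-33,0,0,0],[-17,0,-33,0,0,0],[-17,0,-33,0,0,0],[-16,0,-34,0,0,0],[0,0,0,0,0,0],[0,0,0,0,0,0]]'; python3 - <<'E'
from h import *
snap('wrist','w1');print(r.get_state()['tool_pos'],r.get_state()['q'].round(2))
E
```

```text
clock: 1.07
tool_pos: [0.4778, 0.2901, 0.2384]
eef_rot: [0.602, 0.372, -0.372, -0.601]
contact_force: [-0.5, -0.4, 0.3]
opening: 1.001
[0.47624996 0.29252906 0.23853418] [-0.49  0.6  -0.24  1.77  0.19  0.79  0.29]
```

View pics/w1.png

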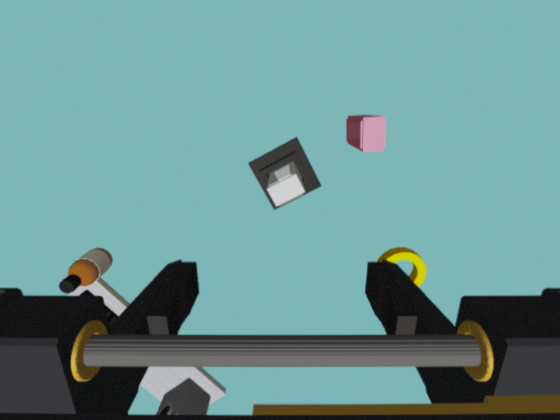

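The stand is at (285,173) with the cell top at (286,190), the pink decoy at (366,133) and the bottle at (88,268). I'll fit rectangles to get yaw and centre.

```bash
python3 - <<'E'
from h import *
d=load('w1');P=cloud(d);X,Y,Z=P[...,0],P[...,1],P[...,2];rgb=d['img'].astype(int)
roi=np.zeros(Z.shape,bool);roi[125:225,235:335]=1
def rect(m,n):
    Q=P[m].astype(np.float32)[:,:2]*1000;(c,s,a)=cv2.minAreaRect(Q);print(n,len(Q),np.round(c,1),np.round(s,1),round(a,1),'z',P[m][:,2].mean().round(4))
rect(roi&(Z>.076)&(Z<.09),'celltop')
rect(roi&(Z>.004)&(Z<.012)&(rgb.max(-1)<110),'standbase')
rect(roi&(Z>.016)&(Z<.024)&(rgb.max(-1)<110),'rim')
rect(roi&(Z>.004)&(rgb.max(-1)<110),'blackall')
print('table z',np.nanmedian(Z[20:100,200:300]))
i=d['img'][130:215,240:330];cv2.imwrite('pics/w1c.png',cv2.resize(i[...,::-1],None,fx=6.5,fy=6.5,interpolation=cv2.INTER_CUBIC))
E
```

```text
celltop 782 [471.5 296.4] [24.5 31.9] 1.4 z 0.0817
standbase 1270 [471.1 296.6] [65.7 64.9] 1.3 z 0.0072
rim 474 [471.2 296.4] [40.3 48. ] 0.9 z 0.019
blackall 1925 [471.1 296.6] [65.7 64.9] 1.3 z 0.0136
table z -0.0007018418470708665
```

View pics/w1c.png

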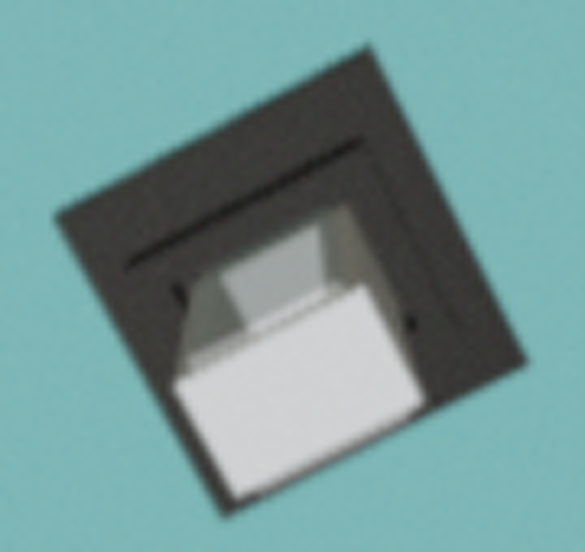

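Cell is at (0.4713, 0.2965) with yaw ≈1.2°, and the sizes match. Next: look at the fixture from above.

```bash
python3 -m inch '[[-24,0,-28,0,0,0],[-24,0,-28,0,0,0],[-24,0,-28,0,0,0],[-24,0,-28,0,0,0],[-24,0,-28,0,0,0],[-24,0,-28,0,0,0],[-24,0,-28,0,0,0],[-24,0,-28,0,0,0],[-24,0,-28,0,0,0],[-24,0,-28,0,0,0],[0,0,0,0,0,0],[0,0,0,0,0,0]]'; python3 - <<'E'
from h import *
snap('wrist','w2');print(r.get_state()['tool_pos'],r.get_state()['q'].round(2))
E
```

```text
clock: 2.12
tool_pos: [0.6219, -0.0465, 0.2382]
eef_rot: [-0.601, -0.373, 0.373, 0.601]
contact_force: [0.4, 1.2, -0.5]
opening: 0.997
[ 0.621401   -0.04392663  0.23835469] [ 0.15  0.69 -0.27  1.57  0.22  0.91  0.92]
```

View pics/w2.png

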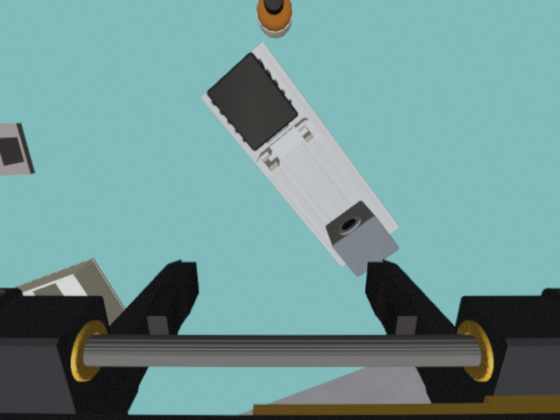

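```bash
python3 - <<'E'
from h import *
s=r.get_state();print(s['tool_pos'],abs(s['qd']).max())
snap('wrist','w2b')
s=r.get_state();print(s['tool_pos'])
for f in('w2','w2b'):
    d=load(f);P=cloud(d);X,Y,Z=P[...,0],P[...,1],P[...,2];rgb=d['img'].astype(int)
    roi=np.zeros(Z.shape,bool);roi[35:280,195:402]=1;roi[:45,:295]&=(np.arange(560)<290)[None,:295][0][None]; 
    def rect(m,n,q=True):
        Q=P[m].astype(np.float32)[:,:2]*1000;(c,s,a)=cv2.minAreaRect(Q);print(f,n,len(Q),np.round(c,1),np.round(s,1),round(a,1),'z',P[m][:,2].mean().round(4))
    m=roi&(Z>.006)&(Z<.016)&(rgb.min(-1)>120);rect(m,'base')
    m=roi&(Z>.070)&(Z<.084)&(rgb.max(-1)<90);rect(m,'lamp')
    n,l,st,_=cv2.connectedComponentsWithStats((roi&(Z>.066)&(Z<.084)&(rgb.min(-1)>90)).astype(np.uint8))
    for i in range(1,n):
        if st[i,4]>15: rect(l==i,'c%d'%i)
    m=roi&(Z>.066)&(Z<.084)&(rgb.min(-1)>90); m[180:]=0; rect(m,'guide')
i=d['img'][100:185,240:330];cv2.imwrite('pics/w2c.png',cv2.resize(i[...,::-1],None,fx=6.5,fy=6.5,interpolation=cv2.INTER_CUBIC))
E
```

```text
[ 0.621401   -0.04392663  0.23835469] 0.030740481357839633
[ 0.6211819  -0.04269416  0.23853381]
w2 base 8807 [615.1  -8. ] [270.7 100.8] 12.6 z 0.0111
w2 lamp 4711 [592.4 -18.4] [197.2  57.4] 12.3 z 0.0751
w2 c10 41 [514.1 -64.9] [23.5  3.6] 10.5 z 0.0726
w2 c18 273 [575.    3.5] [20.2 14.7] 11.9 z 0.0758
w2 c21 61 [565.3 -24.2] [ 2.8 23.2] 11.7 z 0.0706
w2 c26 268 [585.7 -45.1] [20.1 14.8] 12.3 z 0.0755
w2 c27 2157 [710.9   7.9] [52.3 56. ] 12.6 z 0.0749
w2 guide 726 [542.8 -29.1] [97.1 64.5] 12.5 z 0.0746
w2b base 8754 [613.1  -5.4] [272.9 106.3] 12.6 z 0.0111
w2b lamp 4682 [592.6 -18.7] [197.5  57.4] 11.9 z 0.0751
w2b c13 50 [519.2 -63.9] [33.7  3.3] 11.1 z 0.0719
w2b c20 269 [575.    3.4] [20.2 14.7] 12.5 z 0.0758
w2b c23 60 [565.3 -24.5] [ 2.7 24.1] 12.0 z 0.0707
w2b c31 270 [585.7 -45.1] [20.  14.9] 12.6 z 0.0754
w2b c32 2143 [710.8   8.1] [52.  56.1] 12.6 z 0.0749
w2b guide 728 [543.  -29.3] [96.9 64.5] 12.7 z 0.0745
```

View pics/w2c.png

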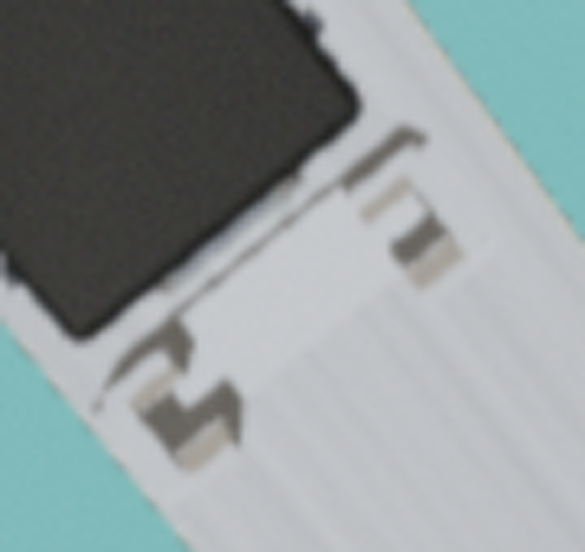

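Slot centre (0.5804, -0.0208), fixture yaw 12.5°, and the post spacing matches. Turning and going to the rack.

```bash
python3 -m inch '[[0,0,0,0,0.125,0],[0,0,0,0,0.125,0],[0,0,0,0,0.125,0],[0,0,0,0,0.125,0],[0,0,0,0,0.125,0],[0,0,0,0,0.125,0],[0,0,0,0,0.125,0],[0,0,0,0,0.125,0],[0,0,0,0,0.125,0],[0,0,0,0,0.125,0],[0,0,0,0,0.125,0],[0,0,0,0,0.125,0]]'; python3 -m inch '[[-6.6,0,-39,0,0,0],[-6.6,0,-39,0,0,0],[-6.6,0,-39,0,0,0],[-6.6,0,-39,0,0,0],[-6.6,0,-39,0,0,0],[-6.6,0,-39,0,0,0],[-6.6,0,-39,0,0,0],[-6.6,0,-39,0,0,0],[-6.6,0,-39,0,0,0],[0,0,0,0,0,0],[0,0,0,0,0,0],[0,0,0,0,0,0]]'; python3 - <<'E'
from h import *
snap('wrist','w3');s=r.get_state();print(s['tool_pos'],s['q'].round(2));M=R.from_quat(s['eef_rot']).as_matrix();print(M.round(3))
E
```

```text
clock: 3.22
tool_pos: [0.621, -0.0419, 0.2387]
eef_rot: [-0.693, 0.136, -0.136, 0.695]
contact_force: [-0.1, -0.9, 0.1]
opening: 0.998
clock: 4.22
tool_pos: [0.4358, -0.3459, 0.2387]
eef_rot: [-0.693, 0.134, -0.135, 0.695]
contact_force: [-0.3, 0.2, -0.9]
opening: 1.003
[ 0.43625714 -0.34550716  0.23862038] [ 0.52  0.6   0.11  1.78 -0.09  0.76  0.3 ]
[[ 0.928  0.001  0.372]
 [-0.372  0.002  0.928]
 [ 0.    -1.     0.002]]
```

View pics/w3.png

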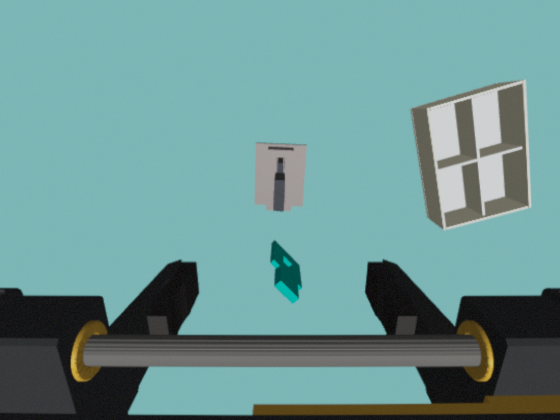

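```bash
python3 - <<'E'
from h import *
d=load('w3');P=cloud(d);X,Y,Z=P[...,0],P[...,1],P[...,2];rgb=d['img'].astype(int)
roi=np.zeros(Z.shape,bool);roi[135:220,245:315]=1
def rect(m,n):
    Q=P[m].astype(np.float32)[:,:2]*1000;(c,s,a)=cv2.minAreaRect(Q);print(n,len(Q),np.round(c,1),np.round(s,1),round(a,1),'z',P[m][:,2].mean().round(4))
rect(roi&(Z>.095)&(Z<.11),'tabtop')
rect(roi&(Z>.055)&(Z<.075),'shoulder')
rect(roi&(Z>.034)&(Z<.041),'racktop')
rect(roi&(Z>.004)&(Z<.041)&(rgb.min(-1)>80),'rack')
t=np.zeros(Z.shape,bool);t[235:305,260:310]=1;t&=(Z>.004)&(rgb[...,0]<60)&(rgb[...,1]>90);rect(t,'teal');print(P[t].min(0),P[t].max(0))
i=d['img'][130:230,235:325];cv2.imwrite('pics/w3c.png',cv2.resize(i[...,::-1],None,fx=5.8,fy=5.8,interpolation=cv2.INTER_CUBIC))
E
```

```text
tabtop 348 [ 434.8 -337.8] [29.6  9.9] 65.0 z 0.1009
shoulder 85 [ 442.9 -319.9] [10.4  9.1] 65.9 z 0.0654
racktop 1057 [ 434.6 -338.1] [69.2 29. ] 65.6 z 0.0371
rack 2654 [ 434.6 -338.1] [75.6 59.9] 65.5 z 0.0192
teal 416 [ 401.8 -440.7] [10.  50.6] 19.1 z 0.0716
[ 0.39076798 -0.46553503  0.00559426] [ 0.41248396 -0.41609296  0.09551283]
```

View pics/w3c.png

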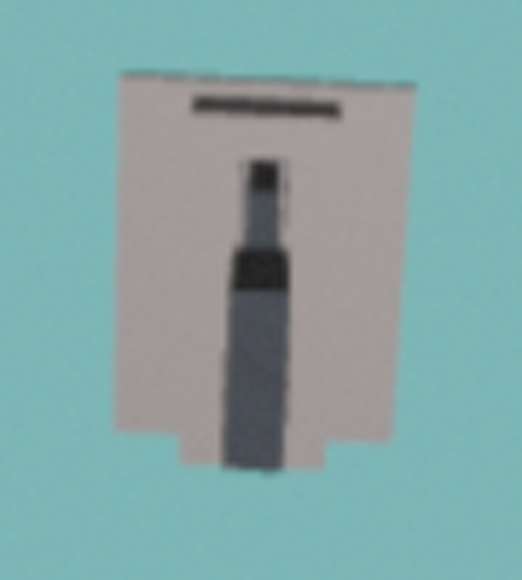

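Plate centre (0.4348, -0.3379), x axis at -24.7°, dark steel tab. Aligning, then descending to check just above it.

```bash
python3 -m inch '[[0,0,0,0,0.05,0],[-4.4,0,6.6,0,0,0],[0,30,0,0,0,0],[0,30,0,0,0,0],[0,30,0,0,0,0],[0,0,0,0,0,0],[0,0,0,0,0,0],[0,0,0,0,0,0],[0,0,0,0,0,0]]' 44; python3 - <<'E'
from h import *
s=r.get_state();print(s['tool_pos']);M=R.from_quat(s['eef_rot']).as_matrix();print(M.round(3))
print('err tool mm',M.T@(np.array([.4348,-.3379,.066])-s['tool_pos'])*1000)
snap('wrist','w4')
E
```

```text
clock: 5.02
tool_pos: [0.4345, -0.341, 0.1505]
eef_rot: [0.691, -0.151, 0.154, -0.69]
contact_force: [0.3, 0.5, -0.1]
opening: 0.502
[ 0.43449747 -0.34097681  0.15052929]
[[ 0.907  0.003  0.421]
 [-0.421 -0.002  0.907]
 [ 0.003 -1.    -0.   ]]
err tool mm [-1.3035069  84.52443329  2.94610833]
```

View pics/w4.png

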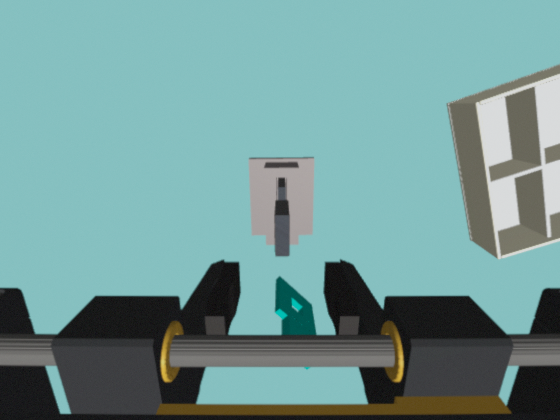

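The plate tab (282,230) lies centred between the fingertips, so I can descend.

```bash
python3 -m inch '[[-1,28,3,0,0,0],[0,28,0,0,0,0],[0,28,0,0,0,0],[0,0,0,0,0,0],[0,0,0,0,0,0],[0,0,0,0,0,0]]' 44; python3 - <<'E'
from h import *
s=r.get_state();print(s['tool_pos'],s['contact_force']);M=R.from_quat(s['eef_rot']).as_matrix()
print('err tool mm',M.T@(np.array([.4348,-.3379,.066])-s['tool_pos'])*1000)
snap('wrist','w5')
E
```

```text
clock: 5.57
tool_pos: [0.4344, -0.3385, 0.0664]
eef_rot: [0.691, -0.152, 0.154, -0.69]
contact_force: [0.2, -0.1, -0.3]
opening: 0.503
[ 0.43440589 -0.33847496  0.06644345] [ 0.19793258 -0.12582595 -0.30471917]
err tool mm [0.11308436 0.44336153 0.68788952]
```

View pics/w5.png

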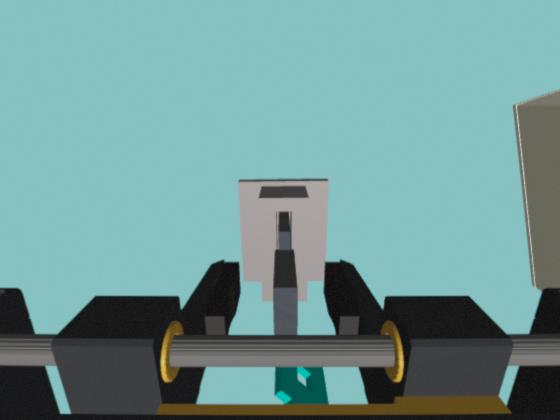

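Centred. Close with 30 N, then lift slowly.

```bash
python3 -m inch '[[0,0,0,0,0,0],[0,0,0,0,0,0],[0,0,0,0,0,0],[0,0,0,0,0,0],[0,0,0,0,0,0],[0,0,0,0,0,0],[0,0,0,0,0,0],[0,0,0,0,0,0]]' 0 30;python3 -m inch '[[0,-8,0,0,0,0],[0,-8,0,0,0,0],[0,-12,0,0,0,0],[0,-20,0,0,0,0],[0,-30,0,0,0,0],[0,-30,0,0,0,0],[0,0,0,0,0,0],[0,0,0,0,0,0],[0,0,0,0,0,0]]'; python3 - <<'E'
from h import *
s=r.get_state();print(s['tool_pos'],s['contact_force'],s['opening']*88.1)
snap('wrist','w6')
E
```

```text
clock: 6.28
tool_pos: [0.434, -0.3379, 0.0649]
eef_rot: [0.69, -0.152, 0.153, -0.69]
contact_force: [1.1, -0.3, 2.2]
opening: 0.112
clock: 7.03
tool_pos: [0.4326, -0.337, 0.1725]
eef_rot: [-0.69, 0.154, -0.152, 0.691]
contact_force: [0.3, -0.5, -1.2]
opening: 0.114
[ 0.43259999 -0.33699455  0.17253318] [ 0.25475471 -0.51953528 -1.18128848] 10.059012060423571
```

View pics/w6.png

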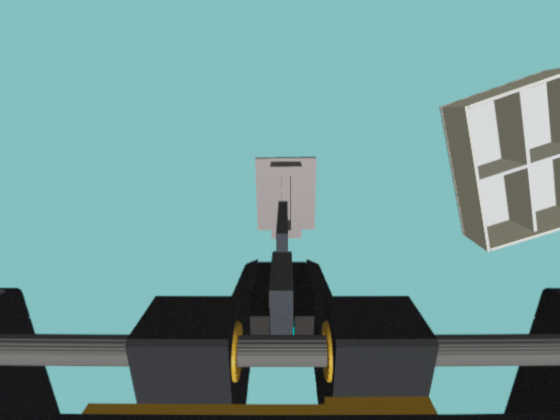

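```bash
cat > inhand.py <<'E'
from h import *
import sys
def inhand(f):
    d=load(f);P=cloud(d)
    d2=dict(d);d2['wfc']=d['tool_from_camera'];T=cloud(d2)*1000;rgb=d['img'].astype(int)
    m=np.zeros(T.shape[:2],bool);m[170:335,255:310]=1
    m&=(abs(T[...,0])<6)&(T[...,1]>-60)&(T[...,1]<62)&(rgb.max(-1)<110)
    for a,b,n in((-45,-30,'tabtop'),(-4,12,'shoulder'),(-45,62,'all')):
        q=m&(T[...,1]>a)&(T[...,1]<b)
        if q.sum()>10:
            t=T[q];print(n,q.sum(),'min',np.percentile(t,1,0).round(1),'max',np.percentile(t,99,0).round(1))
    return T,m
if __name__=='__main__': inhand(sys.argv[1])
E
python3 inhand.py w6
```

```text
tabtop 1405 min [ -5.9 -44.6  -6.3] max [  5.9 -30.6  15.2]
shoulder 377 min [-5.4 -3.9  8.5] max [ 5.3 11.4 25.1]
all 2795 min [ -5.9 -44.4  -6.1] max [ 5.9 49.1 25. ]
```

```bash
python3 -m inch '[[0,-10,0,0,-0.108,0],[0,0,0,0,-0.108,0],[0,0,0,0,-0.108,0],[0,0,0,0,-0.108,0],[0,0,0,0,-0.108,0],[0,0,0,0,-0.108,0],[0,0,0,0,0,0],[0,0,0,0,0,0]]'; python3 - <<'E'
from h import *
s=r.get_state();print(s['tool_pos'],s['opening']*88.1);M=R.from_quat(s['eef_rot']).as_matrix()
print(M.round(3));print('err tool mm',M.T@(np.array([.5804,-.0208,.160])-s['tool_pos'])*1000, np.degrees(np.arctan2(M[1,0],M[0,0])))
E
```

```text
clock: 7.75
tool_pos: [0.4327, -0.3371, 0.1816]
eef_rot: [-0.702, -0.073, 0.074, 0.704]
contact_force: [-0.2, 0.5, -0.4]
opening: 0.112
[ 0.4326663  -0.33714167  0.18157162] 9.898316785445576
[[ 0.978 -0.002 -0.207]
 [ 0.207  0.002  0.978]
 [-0.002 -1.     0.002]]
err tool mm [210.1550849   21.91419968 278.77812043] 11.968314565447484
```

```bash
python3 -m inch '[[23.3,0,31,0,0,0],[23.3,0,31,0,0,0],[23.3,0,31,0,0,0],[23.3,0,31,0,0,0],[23.3,0,31,0,0,0],[23.3,0,31,0,0,0],[23.3,0,31,0,0,0],[23.3,0,31,0,0,0],[23.3,0,31,0,-0.009,0],[0,0,0,0,0,0],[0,0,0,0,0,0],[0,0,0,0,0,0]]'; python3 -m inch '[[0,0,0,0,0,0],[0,0,0,0,0,0],[0,0,0,0,0,0],[0,0,0,0,0,0]]'; python3 - <<'E'
from h import *
s=r.get_state();print(s['tool_pos'],s['opening']*88.1);M=R.from_quat(s['eef_rot']).as_matrix()
print(M.round(3));print('err tool mm',M.T@(np.array([.5804,-.0208,.088])-s['tool_pos'])*1000, np.degrees(np.arctan2(M[1,0],M[0,0])))
snap('wrist','w7');snap('scene','s7')
E
python3 inhand.py w7
```

```text
clock: 8.75
tool_pos: [0.579, -0.0214, 0.182]
eef_rot: [0.703, 0.077, -0.078, -0.703]
contact_force: [-0.6, -1.7, -1.4]
opening: 0.112
clock: 9.08
tool_pos: [0.5795, -0.0219, 0.1828]
eef_rot: [0.703, 0.077, -0.077, -0.703]
contact_force: [-0.4, -0.3, -1.1]
opening: 0.111
[ 0.57952134 -0.02189595  0.18276208] 9.790717709956274
[[ 0.976 -0.    -0.217]
 [ 0.217 -0.     0.976]
 [-0.    -1.    -0.   ]]
err tool mm [ 1.11663    94.76166055  0.89745186] 12.543014080642314
tabtop 1375 min [ -5.9 -44.6  -5.6] max [  5.8 -30.4  16. ]
shoulder 372 min [-5.1 -3.8  9.1] max [ 5.5 11.3 26. ]
all 2740 min [ -5.9 -44.4  -5.2] max [ 5.8 46.7 25.9]
```

View pics/w7.png

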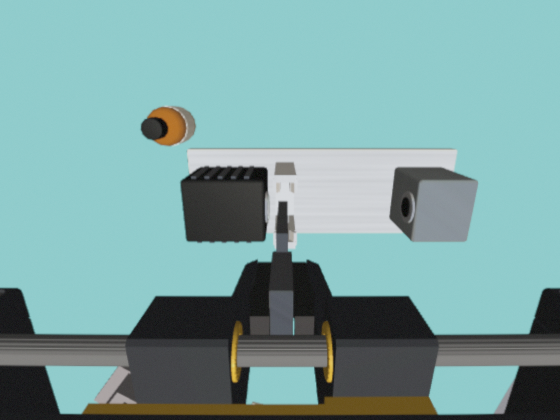

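```bash
python3 - <<'E'
from h import *
d=load('w7');P=cloud(d);d['wfc2']=d['wfc'];d['wfc']=d['tool_from_camera'];T=cloud(d)*1000;rgb=d['img'].astype(int)
roi=np.zeros(T.shape[:2],bool);roi[155:250,270:302]=1
m=roi&(P[...,2]>.066)&(P[...,2]<.085)&(rgb.min(-1)>100)
n,l,st,_=cv2.connectedComponentsWithStats(m.astype(np.uint8))
for i in range(1,n):
    if st[i,4]>15:
        q=l==i
        for A,nm in((T,'tool'),(P*1000,'world')):
            a=A[q][:,[0,2]] if nm=='tool' else A[q][:,:2]
            c=cv2.minAreaRect(a.astype(np.float32));print(nm,st[i],np.round(c[0],1),np.round(c[1],1),round(c[2],1))
i=d['img'][150:270,240:330];cv2.imwrite('pics/w7c.png',cv2.resize(i[...,::-1],None,fx=4.9,fy=4.9,interpolation=cv2.INTER_CUBIC))
E
```

```text
tool [273 172  25  21 374] [ 1.6 25.9] [15.2 19.7] 89.5
world [273 172  25  21 374] [575.4   3.7] [19.7 15.2] 12.1
tool [273 228   3  20  47] [ -7.9 -23.3] [14.1  1.8] 89.7
world [273 228   3  20  47] [576.9 -46.4] [ 1.8 14.1] 12.2
tool [288 228   9  20 157] [  7.7 -23.3] [ 7.  14.5] 0.1
world [288 228   9  20 157] [592.1 -43. ] [ 7.  14.6] 12.7
```

View pics/w7c.png

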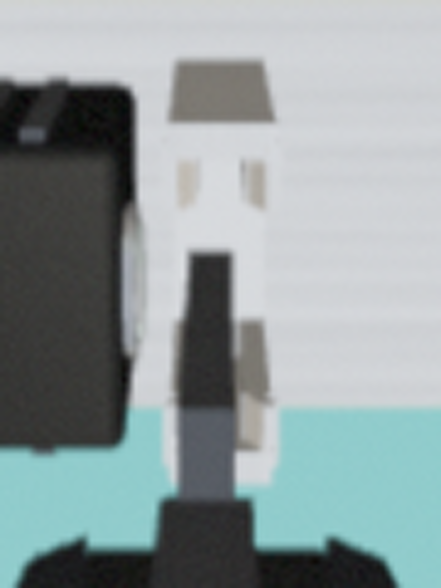

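```bash
python3 -m inch '[[1.2,10,0.6,0,0,0],[0,15,0,0,0,0],[0,15,0,0,0,0],[0,0,0,0,0,0],[0,0,0,0,0,0],[0,0,0,0,0,0],[0,0,0,0,0,0],[0,0,0,0,0,0]]'; python3 - <<'E'
from h import *
s=r.get_state();print(s['tool_pos'],s['opening']*88.1);M=R.from_quat(s['eef_rot']).as_matrix()
print('err tool mm',M.T@(np.array([.5804,-.0208,.088])-s['tool_pos'])*1000, np.degrees(np.arctan2(M[1,0],M[0,0])))
d=snap('wrist','w8');snap('side','sd8')
i=d['img'][150:340,190:370];cv2.imwrite('pics/w8c.png',cv2.resize(i[...,::-1],None,fx=3.1,fy=3.1,interpolation=cv2.INTER_CUBIC))
P=cloud(d);d['wfc']=d['tool_from_camera'];T=cloud(d)*1000;rgb=d['img'].astype(int)
roi=np.zeros(T.shape[:2],bool);roi[140:270,260:310]=1
m=roi&(P[...,2]>.066)&(P[...,2]<.085)&(rgb.min(-1)>100)
n,l,st,_=cv2.connectedComponentsWithStats(m.astype(np.uint8))
for i in range(1,n):
    if st[i,4]>15:
        a=T[l==i][:,[0,2]];c=cv2.minAreaRect(a.astype(np.float32));print(st[i],np.round(c[0],1),np.round(c[1],1),round(c[2],1),a.min(0),a.max(0))
E
python3 inhand.py w8
```

```text
clock: 9.85
tool_pos: [0.5814, -0.0199, 0.1435]
eef_rot: [0.703, 0.079, -0.077, -0.703]
contact_force: [0.8, 0.1, -1.2]
opening: 0.113
[ 0.58141105 -0.01988335  0.14345835] 9.998524744817294
err tool mm [-1.27337075 55.45660251 -0.65980494] 12.659228317573554
[268 185  29  24 527] [-1.  24.2] [15.4 19.8] 90.0 [-10.92366787  16.49839791] [ 8.90870045 31.90665066]
[260 211   4  31 103] [-16.3  -0.1] [23.8  2.4] 89.0 [-17.64853404 -12.00562979] [-15.11497964  11.83381552]
[269 248   7  13  44] [ -9.6 -19.8] [7.1 3.3] 55.3 [-10.74960012 -23.27068692] [ -6.30050277 -17.39249092]
[288 248   8  13  53] [  7.2 -20.4] [4.  7.8] 32.4 [  3.56552046 -24.01981806] [  8.73776806 -17.6924329 ]
tabtop 1374 min [ -5.9 -44.6  -5.5] max [  5.8 -30.4  15.9]
shoulder 397 min [-5.1 -3.5  9.2] max [ 5.5 10.8 26. ]
all 2742 min [ -5.9 -44.4  -5.3] max [ 5.8 46.7 25.8]
```

View pics/w8c.png

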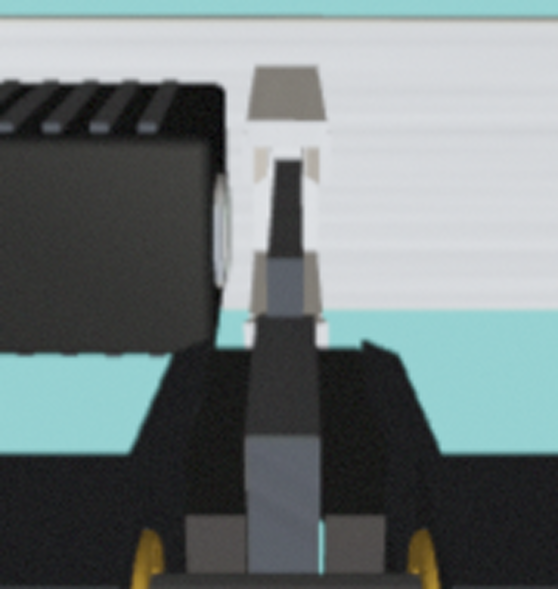

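```bash
python3 -m inch '[[-1.2,0,-1.4,0,0,0],[0,0,0,0,0,0],[0,0,0,0,0,0],[0,0,0,0,0,0],[0,0,0,0,0,0],[0,0,0,0,0,0],[0,0,0,0,0,0],[0,0,0,0,0,0]]'; cat > chk.py <<'E'
from h import *
import sys
s=r.get_state();print(s['tool_pos'],s['contact_force'].round(1),s['opening']*88.1);M=R.from_quat(s['eef_rot']).as_matrix()
print('err tool mm',M.T@(np.array([.5804,-.0208,.088])-s['tool_pos'])*1000, np.degrees(np.arctan2(M[1,0],M[0,0])))
f=sys.argv[1]
d=snap('wrist',f)
i=d['img'][150:340,190:370];cv2.imwrite(f'pics/{f}c.png',cv2.resize(i[...,::-1],None,fx=3.1,fy=3.1,interpolation=cv2.INTER_CUBIC))
P=cloud(d);d['wfc']=d['tool_from_camera'];T=cloud(d)*1000;rgb=d['img'].astype(int)
roi=np.zeros(T.shape[:2],bool);roi[140:270,260:310]=1
m=roi&(P[...,2]>.066)&(P[...,2]<.085)&(rgb.min(-1)>100)
n,l,st,_=cv2.connectedComponentsWithStats(m.astype(np.uint8))
for i in range(1,n):
    if st[i,4]>15:
        a=T[l==i][:,[0,2]];c=cv2.minAreaRect(a.astype(np.float32));print(st[i],np.round(c[0],1),np.round(c[1],1),round(c[2],1),a.min(0),a.max(0))
E
python3 chk.py w9;python3 inhand.py w9
```

```text
clock: 10.62
tool_pos: [0.58, -0.0215, 0.1427]
eef_rot: [-0.703, -0.078, 0.078, 0.703]
contact_force: [-0.5, -1.1, -1.2]
opening: 0.112
[ 0.57996127 -0.0214893   0.14266587] [-0.5 -1.1 -1.2] 9.870303240175998
err tool mm [ 0.58098536 54.66589538  0.57245626] 12.667110755171146
[270 183  30  25 524] [ 0.8 25.5] [15.4 20.2] 89.2 [-9.32944708 17.69673804] [10.86604946 33.19506997]
[261 209   5  32 129] [-14.9   1.2] [24.7  2.9] 89.3 [-16.44981742 -11.1572711 ] [-13.44490256  13.58677553]
[271 247   5  12  19] [ -8.7 -18.8] [5.8 2.3] 58.9 [ -9.19889979 -21.89709686] [ -6.25361535 -16.55185875]
[290 246   8  15  85] [  8.1 -19.8] [5.  8.1] 11.5 [  5.00988532 -24.23123972] [ 10.1816524  -16.12213299]
tabtop 1370 min [ -5.9 -44.5  -5.5] max [  5.8 -30.5  15.9]
shoulder 391 min [-5.1 -3.8  9.1] max [ 5.5 11.3 25.8]
all 2727 min [ -5.9 -44.2  -5.3] max [ 5.8 46.3 25.8]
```

```bash
python3 -m inch '[[0.4,3,0,0,0,0],[0,4,0,0,0,0],[0,4,0,0,0,0],[0,4,0,0,0,0],[0,4,0,0,0,0],[0,0,0,0,0,0],[0,0,0,0,0,0],[0,0,0,0,0,0],[0,0,0,0,0,0]]'; python3 chk.py w10;python3 inhand.py w10
```

```text
clock: 11.42
tool_pos: [0.5804, -0.0214, 0.1238]
eef_rot: [-0.703, -0.078, 0.078, 0.703]
contact_force: [1.8, -0.4, -1.7]
opening: 0.112
[ 0.58041573 -0.02135707  0.12383263] [ 1.8 -0.4 -1.7] 9.902099505217905
err tool mm [ 0.09919379 35.83269343  0.54399505] 12.667438416446716
[269 190  32  27 651] [ 0.5 25.6] [15.2 19.7] 89.1 [-9.4523893  18.04384153] [10.41025796 33.17320617]
[260 219   4  32 116] [-15.    1.6] [22.2  2.3] 89.2 [-16.28919149  -9.51181205] [-13.83105012  12.64654463]
tabtop 1343 min [ -5.9 -44.5  -5.5] max [  5.8 -30.5  16. ]
shoulder 378 min [-5.5 -3.8  9. ] max [ 5.5 11.9 26. ]
all 2671 min [ -5.9 -44.3  -5.3] max [ 5.8 40.5 25.9]
```

View pics/w10c.png

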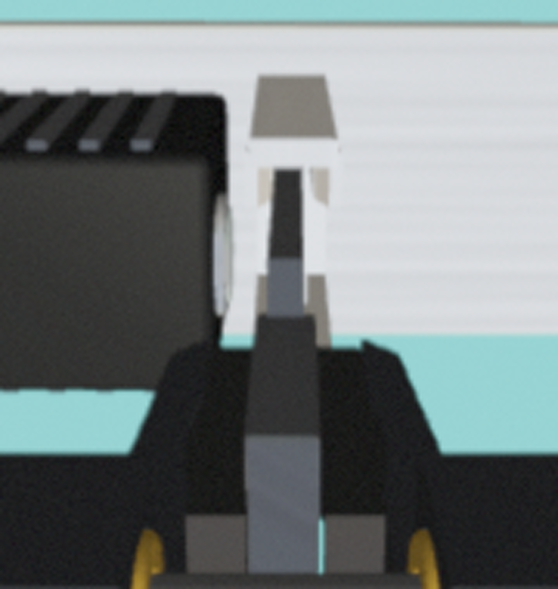

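The plate has entered the flare freely. I'll keep lowering.

```bash
python3 -m inch '[[0,4,0,0,0,0],[0,4,0,0,0,0],[0,4,0,0,0,0],[0,4,0,0,0,0],[0,4,0,0,0,0],[0,4,0,0,0,0],[0,0,0,0,0,0],[0,0,0,0,0,0],[0,0,0,0,0,0]]'; python3 chk.py w11;
```

```text
clock: 12.22
tool_pos: [0.5806, -0.0213, 0.0996]
eef_rot: [-0.703, -0.078, 0.078, 0.703]
contact_force: [2.1, 1.0, -1.8]
opening: 0.112
[ 0.58058584 -0.02128909  0.09962085] [ 2.1  1.  -1.8] 9.825923938892302
err tool mm [-0.07861308 11.62089606  0.51614544] 12.667858342930895
[267 200  36  31 826] [ 0.3 25.5] [15.5 19.9] 89.9 [-9.69265338 17.7789036 ] [10.20945786 33.23903313]
[260 238   2  23  44] [-14.2   1.6] [14.2  0.7] 89.1 [-14.70706828  -5.46594747] [-13.89835025   8.71859092]
```

```bash
python3 -m inch '[[0,3,0,0,0,0],[0,3,0,0,0,0],[0,3,0,0,0,0],[0,2,0,0,0,0],[0,1,0,0,0,0],[0,0,0,0,0,0],[0,0,0,0,0,0],[0,0,0,0,0,0]]'; python3 chk.py w12;
```

```text
clock: 12.93
tool_pos: [0.5807, -0.0213, 0.0876]
eef_rot: [-0.703, -0.078, 0.078, 0.703]
contact_force: [3.0, 0.3, -3.4]
opening: 0.111
[ 0.58069357 -0.02134993  0.08760743] [ 3.   0.3 -3.4] 9.783999267858741
err tool mm [-0.16558495 -0.39266655  0.60092477] 12.66573053432128
[265 206  39  33 960] [ 0.1 25.7] [20.1 15.8] 1.5 [-10.02165181  17.63952998] [10.2022216  33.34341944]
```

```bash
python3 -m inch '[[0,1,0,0,0,0],[0,0.5,0,0,0,0],[0,0,0,0,0,0],[0,0,0,0,0,0],[0,0,0,0,0,0]]'; python3 -m inch '[[0,0,0,0,0,0],[0,0,0,0,0,0],[0,0,0,0,0,0],[0,0,0,0,0,0],[0,0,0,0,0,0]]' 34; python3 chk.py w13;python3 inhand.py w13
```

```text
clock: 13.4
tool_pos: [0.5808, -0.0213, 0.0869]
eef_rot: [-0.703, -0.078, 0.078, 0.703]
contact_force: [0.6, 1.6, 5.3]
opening: 0.111
clock: 13.82
tool_pos: [0.5797, -0.0216, 0.0858]
eef_rot: [-0.703, -0.077, 0.078, 0.703]
contact_force: [0.9, -1.1, 0.2]
opening: 0.382
[ 0.57965392 -0.02156987  0.0858479 ] [ 0.9 -1.1  0.2] 33.65130184066572
err tool mm [ 0.89345763 -2.15330515  0.58812056] 12.660374242402018
[267 207  39  33 980] [ 1.2 25.3] [15.8 20.3] 89.1 [-8.98328341 17.28674343] [11.24947677 33.26877179]
[260 247   2  23  46] [-13.3   2.5] [12.5  0.8] 89.3 [-13.75512489  -3.72437269] [-12.88881589   8.82003401]
tabtop 1196 min [ -4.5 -38.4  -4.7] max [  4.7 -30.5  16.1]
shoulder 289 min [-3.5 -3.8 15.3] max [ 3.9  9.3 26. ]
all 2093 min [ -4.7 -38.3  -4.4] max [ 4.8  6.8 25.8]
```

View pics/w13c.png

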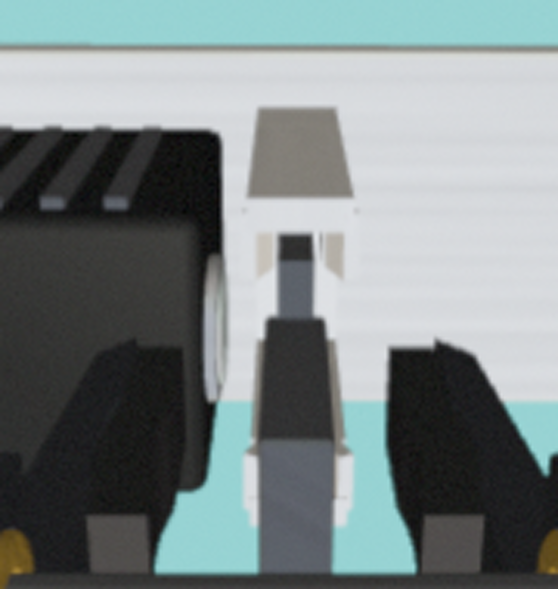

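The tab top sits at z = 0.124, so the plate is fully home, and the fingers are clear of it. Going up and on to the cell.

```bash
python3 -m inch '[[0,-10,0,0,0,0],[0,-20,0,0,0,0],[0,-30,0,0,0,0],[0,-30,0,0,0,0],[0,-35,0,0,0,0],[0,-30,0,0,0,0],[0,0,0,0,0,0]]' 34; python3 -m inch '[[0,0,0,0,-0.1245,0],[0,0,0,0,-0.1245,0],[0,0,0,0,-0.1245,0],[0,0,0,0,-0.1245,0],[0,0,0,0,-0.1245,0],[0,0,0,0,-0.1245,0],[0,0,0,0,-0.1245,0],[0,0,0,0,-0.1245,0],[0,0,0,0,-0.1245,0],[0,0,0,0,-0.1245,0],[0,0,0,0,-0.1245,0]]' 64; python3 -m inch '[[35.6,0,11.4,0,0,0],[35.6,0,11.4,0,0,0],[35.6,0,11.4,0,0,0],[35.6,0,11.4,0,0,0],[35.6,0,11.4,0,0,0],[35.6,0,11.4,0,0,0],[35.6,0,11.4,0,0,0],[35.6,0,11.4,0,0,0],[35.6,0,11.4,0,0,0],[0,0,0,0,0,0],[0,0,0,0,0,0],[0,0,0,0,0,0]]'
cat > cell.py <<'E'
from h import *
import sys
f=sys.argv[1]
s=r.get_state();M=R.from_quat(s['eef_rot']).as_matrix()
print(s['tool_pos'],s['q'].round(2),s['opening']*88.1,s['contact_force'].round(1));print(M.round(3),np.degrees(np.arctan2(M[1,0],M[0,0])))
d=snap('wrist',f);P=cloud(d);d['wfc']=d['tool_from_camera'];T=cloud(d)*1000;rgb=d['img'].astype(int)
for A,nm in((P*1000,'world'),(T[...,[0,2,1]],'tool')):
    for a,b,n in((.076,.09,'celltop'),(.004,.012,'base'),(.016,.024,'rim')):
        m=(P[...,2]>a)&(P[...,2]<b)&(abs(P[...,0]-.4713)<.05)&(abs(P[...,1]-.2965)<.05)&(np.arange(420)<310)[:,None]
        if n!='celltop': m&=rgb.max(-1)<110
        if m.sum()<20: continue
        c=cv2.minAreaRect(A[m][:,:2].astype(np.float32));print(nm,n,m.sum(),np.round(c[0],1),np.round(c[1],1),round(c[2],1))
E
python3 cell.py w14
```

```text
clock: 14.45
tool_pos: [0.5839, -0.0217, 0.248]
eef_rot: [0.703, 0.082, -0.074, -0.702]
contact_force: [0.3, -0.2, 0.5]
opening: 0.384
clock: 15.37
tool_pos: [0.58, -0.0217, 0.2414]
eef_rot: [-0.494, -0.506, 0.507, 0.493]
contact_force: [-0.4, -0.0, 0.3]
opening: 0.729
clock: 16.37
tool_pos: [0.4715, 0.296, 0.2412]
eef_rot: [-0.495, -0.505, 0.505, 0.495]
contact_force: [0.8, -0.5, 0.2]
opening: 0.73
[0.47151047 0.29600275 0.24122553] [-0.42  0.61 -0.37  1.77  0.29  0.82  0.66] 64.30086777158527 [ 0.8 -0.5  0.2]
[[-0.02   0.    -1.   ]
 [ 1.    -0.001 -0.02 ]
 [-0.001 -1.    -0.   ]] 91.12753259788492
world celltop 754 [471.3 296.3] [24.4 32. ] 2.1
world base 1248 [471.  296.4] [65.3 65.2] 1.0
world rim 495 [471.  296.2] [39.8 48. ] 1.3
tool celltop 754 [0.5 0.2] [32.  24.4] 1.0
tool base 1248 [0.7 0.5] [65.3 65.2] 89.9
tool rim 495 [0.5 0.5] [48.  39.8] 0.2
```

View pics/w14.png

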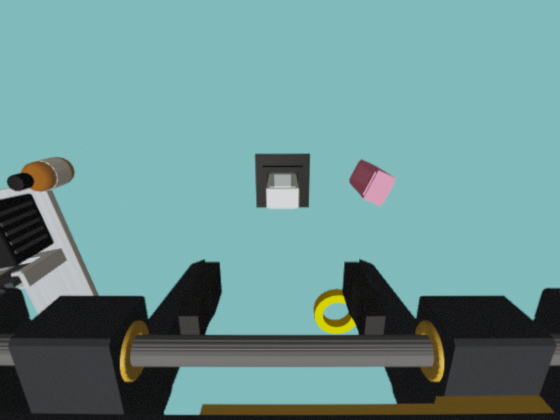

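```bash
python3 -m inch '[[0.5,30,0.4,0,0,0],[0,35,0,0,0,0],[0,35,0,0,0,0],[0,30,0,0,0,0],[0,0,0,0,0,0],[0,0,0,0,0,0],[0,0,0,0,0,0],[0,0,0,0,0,0],[0,0,0,0,0,0]]'; python3 cell.py w15
```

```text
clock: 17.17
tool_pos: [0.4723, 0.2979, 0.1132]
eef_rot: [0.495, 0.506, -0.503, -0.495]
contact_force: [-0.7, 0.1, 0.5]
opening: 0.727
[0.47231207 0.29789209 0.11321052] [-0.48  0.79 -0.27  1.87  0.4   0.52  0.57] 64.09093486394893 [-0.7  0.1  0.5]
[[-0.019  0.003 -1.   ]
 [ 1.     0.002 -0.019]
 [ 0.002 -1.    -0.003]] 91.08817411369549
world celltop 1922 [471.4 296.2] [24.9 32.1] 1.2
world base 2540 [471.5 296.4] [66.5 65.5] 1.4
world rim 1005 [471.5 296.2] [40.7 48.1] 1.2
tool celltop 1922 [-1.7  1.1] [32.1 24.9] 0.1
tool base 2540 [-1.7  1.2] [65.6 66.5] 0.3
tool rim 1005 [-1.8  1.2] [48.1 40.7] 0.1
```

View pics/w15.png

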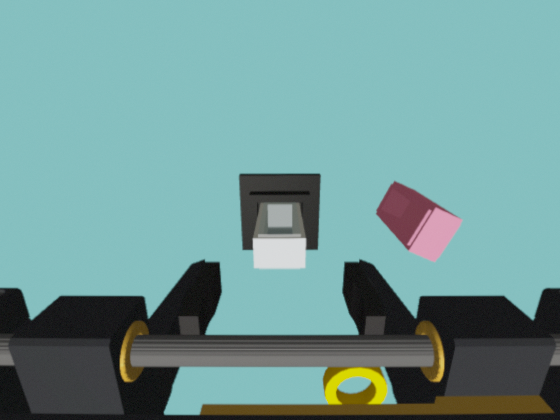

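```bash
python3 -m inch '[[-1.6,0,1.0,0,0,0],[0,20,0,0,0,0],[0,25,0,0,0,0],[0,24,0,0,0,0],[0,0,0,0,0,0],[0,0,0,0,0,0],[0,0,0,0,0,0],[0,0,0,0,0,0]]'; python3 cell.py w16
```

```text
clock: 17.88
tool_pos: [0.4709, 0.2964, 0.0438]
eef_rot: [0.495, 0.506, -0.504, -0.495]
contact_force: [0.2, -0.3, 1.3]
opening: 0.727
[0.47091138 0.29642808 0.0437749 ] [-0.53  0.91 -0.2   1.9   0.45  0.37  0.52] 64.06238988607109 [ 0.2 -0.3  1.3]
[[-0.02   0.002 -1.   ]
 [ 1.     0.002 -0.02 ]
 [ 0.002 -1.    -0.002]] 91.12558453963419
world celltop 2061 [461.8 296.2] [ 7.3 97.3] 1.0
world base 4315 [471.6 296.3] [67.  65.6] 1.4
world rim 1800 [471.6 296.2] [41.  48.2] 1.7
tool celltop 2061 [-0.   9.1] [ 7.3 97.3] 89.9
tool base 4315 [-0.2 -0.7] [65.6 67. ] 0.3
tool rim 1800 [-0.3 -0.6] [48.2 41. ] 0.5
```

View pics/w16.png

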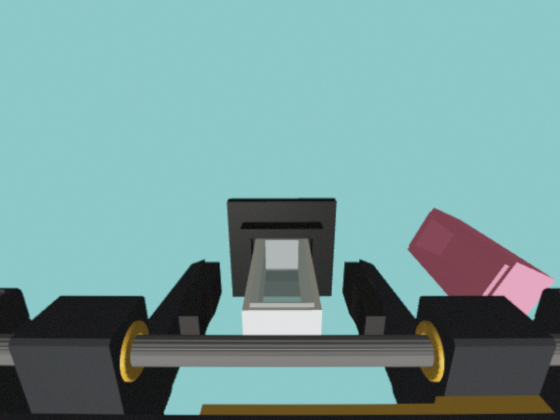

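Aligned within 1 mm, and the fingers face the frosted sides. Close at 18 N and lift gently.

```bash
python3 -m inch '[[0,0,-0.4,0,0,0],[0,0,0,0,0,0],[0,0,0,0,0,0],[0,0,0,0,0,0],[0,0,0,0,0,0],[0,0,0,0,0,0],[0,0,0,0,0,0],[0,0,0,0,0,0],[0,0,0,0,0,0]]' 0 18;python3 -m inch '[[0,-4,0,0,0,0],[0,-6,0,0,0,0],[0,-10,0,0,0,0],[0,-15,0,0,0,0],[0,-25,0,0,0,0],[0,-30,0,0,0,0],[0,-30,0,0,0,0],[0,0,0,0,0,0],[0,0,0,0,0,0],[0,0,0,0,0,0]]'; python3 cell.py w17
```

```text
clock: 18.68
tool_pos: [0.4705, 0.2959, 0.0423]
eef_rot: [0.495, 0.505, -0.505, -0.495]
contact_force: [-0.3, -0.7, 1.1]
opening: 0.364
clock: 19.52
tool_pos: [0.4702, 0.2952, 0.1623]
eef_rot: [-0.495, -0.505, 0.505, 0.495]
contact_force: [0.8, -0.6, -1.5]
opening: 0.357
[0.47023897 0.29520845 0.16232896] [-0.45  0.72 -0.32  1.85  0.36  0.63  0.6 ] 31.4121357772877 [ 0.8 -0.6 -1.5]
[[-0.02 -0.   -1.  ]
 [ 1.   -0.   -0.02]
 [-0.   -1.    0.  ]] 91.1180912523709
world base 3056 [471.8 296.3] [66.6 65.1] 1.3
world rim 1062 [471.6 296.1] [40.6 48.1] 1.0
tool base 3056 [ 1.1 -1.6] [65.1 66.6] 0.2
tool rim 1062 [ 1.  -1.4] [40.6 48.1] 89.9
```

View pics/w17.png

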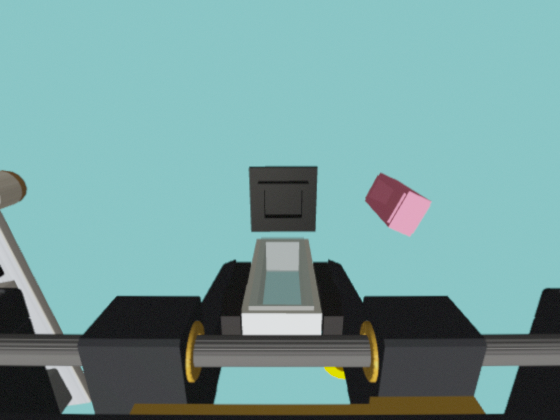

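Cell gripped at 31–32 mm opening and lifted clear. Transit high.

```bash
python3 -m inch '[[0,-25,0,0,0,0],[0,-25,0,0,-0.1,0],[0,0,0,0,-0.1,0],[-36.9,0,-11,0,0,0],[-36.9,0,-11,0,0,0],[-36.9,0,-11,0,0,0],[-36.9,0,-11,0,0,0],[-36.9,0,-11,0,0,0],[-36.9,0,-11,0,0,0],[-36.9,0,-11,0,0,0],[-36.9,0,-11,0,0,0],[-36.9,0,-11,0,0,0]]'; python3 -m inch '[[0,0,0,0,0,0],[0,0,0,0,0,0],[0,0,0,0,0,0],[0,0,0,0,0,0],[0,0,0,0,0,0],[0,0,0,0,0,0]]'
cat > fin.py <<'E'
from h import *
import sys
f=sys.argv[1]
s=r.get_state();M=R.from_quat(s['eef_rot']).as_matrix()
print(s['tool_pos'],s['q'].round(2),s['opening']*88.1,s['contact_force'].round(1),np.degrees(np.arctan2(M[1,0],M[0,0])));print(M.round(3))
print('err tool',M.T@(np.array([.639,-.0078,.0703])-s['tool_pos'])*1000)
d=snap('wrist',f);P=cloud(d)*1000
d['wfc']=d['tool_from_camera'];T=cloud(d)*1000
t=T[235:332,235:330].reshape(-1,3);t=t[(abs(t[:,0])<18)&(t[:,1]>-55)&(t[:,1]<-30)]
if len(t): print('celltop tool min',np.percentile(t,1,0).round(1),'max',np.percentile(t,99,0).round(1))
E
python3 fin.py w18
```

```text
clock: 20.57
tool_pos: [0.6391, -0.0089, 0.2104]
eef_rot: [-0.441, -0.551, 0.553, 0.443]
contact_force: [0.6, 0.5, -0.1]
opening: 0.363
clock: 21.07
tool_pos: [0.639, -0.0051, 0.2122]
eef_rot: [0.441, 0.552, -0.552, -0.442]
contact_force: [1.0, -0.2, -0.8]
opening: 0.363
[ 0.63899562 -0.00507934  0.21223006] [ 0.18  0.77 -0.46  1.54  0.39  0.93  1.39] 31.984806500022056 [ 1.  -0.2 -0.8] 102.74466103939392
[[-0.221 -0.    -0.975]
 [ 0.975  0.001 -0.221]
 [ 0.001 -1.     0.   ]]
err tool [ -2.74122355 141.92859669   0.54935419]
celltop tool min [-17.6 -44.7  -0.2] max [ 17.7 -30.3  11.4]
```

View pics/w18.png

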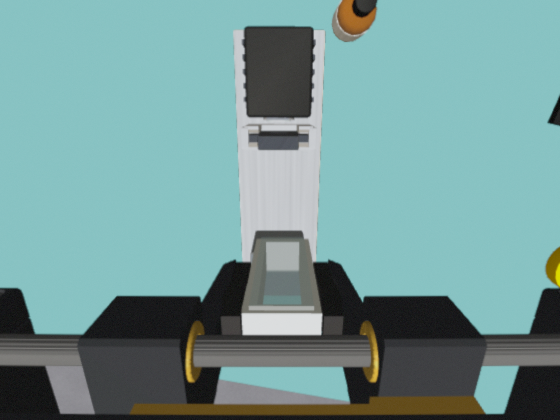

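```bash
python3 -m inch '[[-2.6,0,1,0,0,0],[0,25,0,0,0,0],[0,25,0,0,0,0],[0,25,0,0,0,0],[0,20,0,0,0,0],[0,0,0,0,0,0],[0,0,0,0,0,0],[0,0,0,0,0,0],[0,0,0,0,0,0],[0,0,0,0,0,0]]'; python3 fin.py w19; python3 - <<'E'
from h import *
snap('side','sd19')
E
```

```text
clock: 21.95
tool_pos: [0.6401, -0.0094, 0.1189]
eef_rot: [0.443, 0.552, -0.551, -0.441]
contact_force: [-0.1, 1.1, -1.4]
opening: 0.362
[ 0.64012337 -0.00937744  0.11885343] [ 0.16  0.88 -0.41  1.61  0.47  0.75  1.33] 31.89124601987507 [-0.1  1.1 -1.4] 102.58200153760538
[[-0.218  0.003 -0.976]
 [ 0.976  0.    -0.218]
 [-0.    -1.    -0.003]]
err tool [ 1.80125502 48.55045494  0.89124925]
celltop tool min [-17.6 -44.6  -0.2] max [ 17.6 -30.2  11.4]
```

View pics/w19.png

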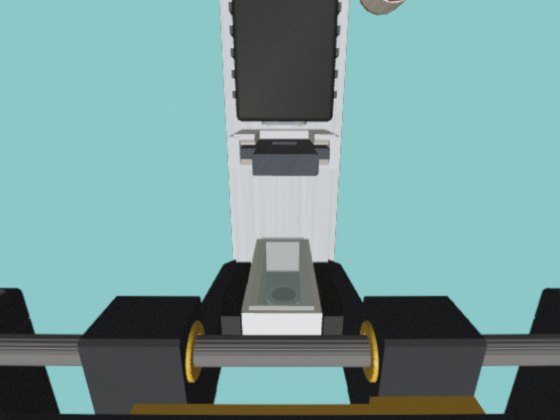

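```bash
python3 -m inch '[[1.6,0,0.9,0,0,0],[0,15,0,0,0,0],[0,18,0,0,0,0],[0,15,0,0,0,0],[0,0,0,0,0,0],[0,0,0,0,0,0],[0,0,0,0,0,0],[0,0,0,0,0,0],[0,0,0,0,0,0],[0,0,0,0,0,0]]'; python3 fin.py w20; python3 - <<'E'
from h import *
d=snap('side','sd20');d2=snap('scene','sc20')
a=cv2.resize(d['img'][150:250,220:370],(600,400),interpolation=cv2.INTER_CUBIC);cv2.imwrite('pics/sd20c.png',a[...,::-1])
d=load('w20');P=cloud(d);d['wfc']=d['tool_from_camera'];T=cloud(d)*1000;rgb=d['img'].astype(int)
def rect(m,n):
    Q=T[m][:,[0,2]].astype(np.float32);c=cv2.minAreaRect(Q);print(n,m.sum(),np.round(c[0],1),np.round(c[1],1),round(c[2],1),'z',P[m][:,2].mean().round(4))
inb=(np.arange(420)<260)[:,None]&(abs(T[...,0])<60)
rect(inb&(P[...,2]>.115)&(P[...,2]<.13),'tabtop')
rect(inb&(P[...,2]>.068)&(P[...,2]<.084)&(rgb.min(-1)>110)&(T[...,2]>40)&(T[...,2]<75),'guide')
E
```

```text
clock: 22.88
tool_pos: [0.6384, -0.0081, 0.0701]
eef_rot: [0.443, 0.552, -0.551, -0.442]
contact_force: [0.4, 0.4, -1.2]
opening: 0.36
[ 0.63839146 -0.00814284  0.0700624 ] [ 0.14  0.95 -0.37  1.63  0.5   0.66  1.3 ] 31.69483071987932 [ 0.4  0.4 -1.2] 102.58375505177693
[[-0.218  0.001 -0.976]
 [ 0.976  0.    -0.218]
 [-0.    -1.    -0.001]]
err tool [ 0.2019775  -0.23667353 -0.66895702]
celltop tool min [-17.6 -44.4  -0.2] max [ 17.6 -30.2  11.4]
tabtop 3512 [-0.  59.8] [30.  10.3] 0.2 z 0.1226
guide 2052 [-0.  62.1] [64.8 25.9] 0.0 z 0.0759
```

View pics/w20.png

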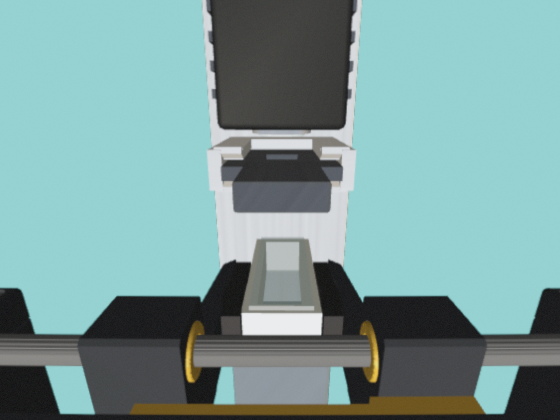

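View pics/sd20c.png

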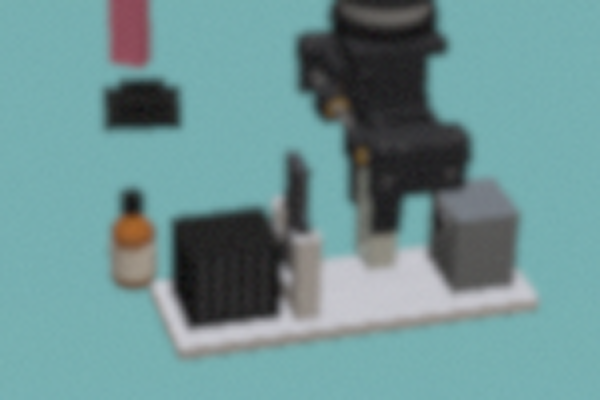

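```bash
python3 -m inch '[[0,0,0,0,0,0],[0,0,0,0,0,0],[0,0,0,0,0,0],[0,0,0,0,0,0]]'; python3 fin.py w21; python3 - <<'E'
from h import *
d=load('w21');P=cloud(d);T=np.stack([P[...,0]],-1)
q=P[318:328,250:315].reshape(-1,3);print('cell top z',np.nanmedian(q[:,2]),np.nanpercentile(q[:,2],[10,90]))
# lower end of cell seen from side camera
d=load('sd20');P=cloud(d);m=np.zeros((420,560),bool);m[185:220,300:325]=1
m&=(P[...,2]>.02)&(abs(P[...,0]-.639)<.03)&(abs(P[...,1]+.008)<.035)
print('side lower z',m.sum(),np.sort(P[m][:,2])[:8].round(3))
E
```

```text
clock: 23.37
tool_pos: [0.6378, -0.0082, 0.0692]
eef_rot: [0.442, 0.552, -0.552, -0.442]
contact_force: [0.2, 0.1, 0.0]
opening: 0.361
[ 0.63782943 -0.00816067  0.06917728] [ 0.14  0.95 -0.37  1.63  0.5   0.66  1.3 ] 31.822001651734592 [0.2 0.1 0. ] 102.58645659602547
[[-0.218 -0.    -0.976]
 [ 0.976  0.    -0.218]
 [ 0.    -1.     0.   ]]
err tool [ 0.09705344 -1.12273166 -1.22101875]
celltop tool min [-17.6 -44.6  -0.2] max [ 17.6 -30.3  11.4]
cell top z 0.1091990970550025 [0.10853068 0.10989692]
side lower z 218 [0.035 0.035 0.036 0.036 0.037 0.038 0.038 0.038]
```

Cell top is at z = 0.109 and its bottom at about 0.035 (target 0.036), centred and square. Handing in.

```bash
python3 -c "
from plant import r
print(r.finish_job())"
```

```text
the job is handed in; nothing more can be done
None
```

I put the aperture plate into the slot and let go of it. I then picked up the cell by its frosted faces with an 18 N grip and handed the job in, still holding it in the beam, at about 23 s on the clock.

**Plate, last checks:**
- The tab top measured about 123–124 mm above the bench; fully home should give 124 mm.
- The tab centre came out level with the guide centre sideways, and 59.8 mm along the beam from the tool centre.
- The fingers had moved well clear of it.

**Cell, last checks:**
- The top is at 109 mm and the bottom at about 35 mm, so the point 24 mm up is at about 59 mm against the 60 mm wanted.
- It is centred sideways on the guide to within measurement error (about 2 mm camera calibration) and is about 1 mm off along the beam.
- It is within about 0.1° of square to the beam, and the tool is vertical.
- The force reading was near zero, so it does not appear to be touching the fixture or the plate.

**Not confirmed:** I never saw the finger-to-window contact directly. I relied on the fingers being within 1 mm of the middle of the frosted faces when they closed. The arm's position readings wandered by 1–2 mm between moves, and I corrected for that by looking again with the wrist camera. No check failed, and I did not touch the bottle, tape, parts box or look-alikes.

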